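# Push the battery pack home in the vacant corner of the camera case

### The arm

A 7-joint arm with a two-finger parallel gripper is mounted at the origin on the work surface. World frame = base frame: x ahead of the robot, y to its left, z up, the work surface at z = 0. Lengths are in m, angles in rad, forces in N, time in s.
With the tool pointing down it reaches from about 0.4 to 0.85 m from the base axis. Payload 10.4 kg.
Tool frame: the origin (TCP) lies between the finger pads; the fingertips stand 19 mm ahead of it and the grasp point (between the pads) is the TCP (manip.tips_ahead is the distance from the TCP to the fingertips, in m); z points along the fingers, y is the line along which they close (so a half turn about z gives the same grasp; the last joint's range is limited). The gripper opens to 85 mm and grips with 20 to 120 N. Pads are 22 mm wide; open, the fingers measure 114 mm over their backs; the gripper's body (76 mm by 85 mm) begins 54 mm behind the grasp point. The pads swing forward as they close: fully open they stand 13 mm farther back than shut.
Start: joints at [-1.303, 0.332, -0.065, 1.46, 0.022, 1.35, -0.088], TCP at [0.179, 0.599, 0.25] pointing down, gripper open.
Joint ranges: [-2.6, 2.6], [-0.5, 2.12], [-1.47, 1.34], [0.16, 2.42], [-1.27, 4.41], [0.06, 2.06], [-2.6, 2.6]. Speed limits (rad/s): [2.22, 2.22, 2.79, 2.79, 3.14, 3.14, 3.14].

### API

Orientations are given as a unit quaternion [x, y, z, w].
In Python, from workcell import manip, viewer gives the robot as it stands.
- The arm moves only by the tool arm_command, never from a script. Its argument "series" is text: rows parted by semicolons, each of 5 numbers parted by spaces: the closure, from 0 (fully open) to 1 (shut), then the shift along the tool's x, y, z normalised to -1 to 1, where 1 is 0.4 m, then the turn about the tool's z normalised to -1 to 1, where 1 is 180 degrees. In form: jaw tx ty tz spin; .... A call has exactly 10 rows; each row shifts and turns the commanded pose from where the row before left it, along the tool's axes as they then stand; what a row does not reach is not made up. A row lasts 1/8 s, in which the tool goes at most 62.5 mm and 10.7 degrees, less where a joint would pass 70% of its speed; a pose out of reach is approached as far as the arm can. A call with a number of a shift or a turn outside -1 to 1 is refused whole. A call with a gripper value outside its range is refused whole. The fingers move at their own pace and stop on an object; "newtons" is the grip in N (left out, the last holds). Time passes only in rows, so rows that do not move let the fingers close, or fill a call up. It gives the time, the measured TCP pose, the force, the opening and the grip force at its end, in the units of the state.
- manip.get_obs(): the state, without advancing time (a new reading comes with each control period).
- viewer.camera(name): name is "scene" or "top" or "wrist"; returns a dict with "pixels" (400x640x3 uint8, red, green, blue), "intrinsics" (3x3 intrinsics, pixels), "extrinsics" (4x4, takes a point from world to camera coordinates). Camera axes: x right, y up, looking along -z (the intrinsics and any distortion apply to the point x, -y, -z); pixel columns grow to the right and rows downward; lengths in m; the calibration is good to about 2 mm. A picture is of the moment at which its call begins. There is no depth.
- manip.hand_in(): hands the job in; it is judged then, once.
The state is a dict: "clock": time; "joint_pos": joint angles; "joint_velocities": joint speeds; "tau": joint torques, N m; "position": TCP position; "ee_rot": TCP orientation; "ft_force": force on the tool from outside, world axes, zero at the start; "torque": the same for the moment, N m; "grip_width": opening from 0.0 (shut) to 1.0 (fully open); "grasp_force": force on a finger pad.
Only numpy, scipy, OpenCV 4.12 (cv2) and the standard library are available. Lean on these libraries where they do the work, as an engineer would, in place of code of your own. Each camera call takes 0.05 s, during which the arm holds its last target. There are 200 camera calls.

### The job

Push the loose yellow battery pack along the floor of the open black case half into the vacant corner, the one with the pale patch of old adhesive, until it sits square and snug against both walls of that corner and covers the patch. Only push it with the fingers: do not lift it or tip it up. Leave the spare cell, the flash trigger and the screwdriver where they are, and finish with the hand clear of everything.

Things in the scene. Friction and masses are not known exactly. Their poses are not given: they have to be found in the camera images.
- case: open shallow half of a black equipment case, fixed. Floor 6 mm above the bench; walls 10 mm thick, tops 46 mm above the bench. Origin: centre of its underside, on the bench. x points away from the robot (within 0.22 rad), y left, z up. Inner wall faces: near x = -0.160 m, far x = +0.160, sides y = -0.190 and +0.190.
- pack: the loose pack to push, about 0.35 kg: black bracket with three yellow cells (grey-green strips on top), a flat block 92 mm (its x) by 112 mm (its y) by 36 mm high, upright faces. It lies on the case floor near the middle, its x axis within 0.35 rad of the case's x. Origin: centre of its underside. It slides with friction.
- patch: pale patch of old adhesive, a flat marking 92 mm (x) by 112 mm (y) on the case floor with nothing to catch on, in one near corner of the case (left or right), edges against the near wall and that side wall, axes parallel to the case's. Origin: its centre, at floor level, where the pack's origin is when the pack is home.
- fitted_pack: an identical yellow and black pack (92 by 112 by 36 mm) already screwed fast in the other near corner; it does not move. Origin: centre of its underside; axes parallel to the case's.
- spare_cell: a bystander: loose yellow cell adapter, 32 mm diameter and 52 mm high with its steel tip, standing upright on the case floor in one of the two far corners (left or right). Origin: centre of its underside.
- trigger: a bystander: loose black radio flash trigger, block 36 mm (x) by 56 mm (y) by 38 mm high plus a steel foot of 5 mm on top, standing on the case floor in the other far corner. Origin: centre of its underside.
- screwdriver: a bystander: screwdriver with a red handle, 180 mm long, lying on the bench to the right of the case. Origin: near its middle, underside; its x axis points along it to the tip.
Things that resemble listed ones, but are neither listed nor needed, are in the scene too. What is shaped like the pack but purple or red is not meant.

How it is judged:
By the outcome, as a careful person would: the job done as asked, in the order asked, and still so for the second after the job is handed in, with the robot touching nothing.
It also fails if it takes over 64 s, if anything falls off the work surface, if the arm or the gripper's body presses on something with over 40 N, if the wrist force passes 120 N, or if a joint passes its speed limit or range.

## Working session

There is one attempt and no reset: what is moved stays moved. The work goes in short steps, Python scripts to look and compute and a tool call to move; the robot and the scene stay as the last step left them, time stands still between calls to the robot, and variables do not carry over. Pictures are saved under pics/ and viewed, at most 10 in all, crops included, and the job is handed in when it is done.

Besides the shell and the picture viewer there is one more tool, called after "Emit:" as name(argument=value, ...), one argument or row to a line, values as JSON. arm_command: Moves the arm, as the interface text tells. Scaled input: -1 to 1 covers 0.4 m each way for a shift and 180 degrees each way for a turn. Its arguments: {"type":"object","properties":{"series":{"type":"string"},"newtons":{"type":"number"}},"required":["series"]}

```bash
mkdir -p pics; python3 - <<'E'
from workcell import manip, viewer
import cv2,numpy as np,pickle
d={}
for n in("top","scene"):
    c=viewer.camera(n);d[n]=c
    cv2.imwrite(f"pics/{n}0.png",c["pixels"][:,:,::-1]);print(n,c.keys(),np.round(c["intrinsics"],1).tolist(),np.round(c["extrinsics"],3).tolist())
pickle.dump(d,open("c0.pkl","wb"))
o=manip.get_obs();print({k:np.round(v,3).tolist() for k,v in o.items()}, manip.tips_ahead)
E
```

```text
top dict_keys(['pixels', 'intrinsics', 'extrinsics']) [[483.4, 0.0, 318.5], [0.0, 483.4, 201.6], [0.0, 0.0, 1.0]] [[0.03, -1.0, -0.001, -0.018], [0.985, 0.03, 0.173, -0.607], [-0.173, -0.006, 0.985, -1.064], [0.0, 0.0, 0.0, 1.0]]
scene dict_keys(['pixels', 'intrinsics', 'extrinsics']) [[415.5, 0.0, 315.7], [0.0, 415.5, 195.6], [0.0, 0.0, 1.0]] [[0.317, 0.949, -0.002, -0.168], [-0.748, 0.251, 0.614, 0.436], [0.583, -0.192, 0.789, -1.299], [0.0, 0.0, 0.0, 1.0]]
{'clock': 0.1, 'joint_pos': [-1.303, 0.333, -0.065, 1.461, 0.022, 1.35, -0.089], 'joint_velocities': [-0.0, -0.001, 0.0, -0.003, -0.001, -0.003, -0.001], 'tau': [0.001, -62.675, 0.049, -39.243, 0.016, 0.007, -0.0], 'position': [0.179, 0.598, 0.25], 'ee_rot': [0.145, 0.989, -0.001, -0.0], 'ft_force': [0.413, -0.813, 0.048], 'torque': [-0.007, 0.019, -0.022], 'grasp_force': 0.0, 'grip_width': 1.0} 0.019
```

View pics/top0.png

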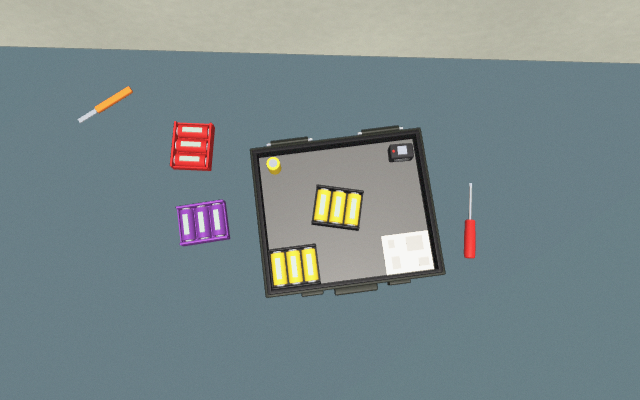

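View pics/scene0.png

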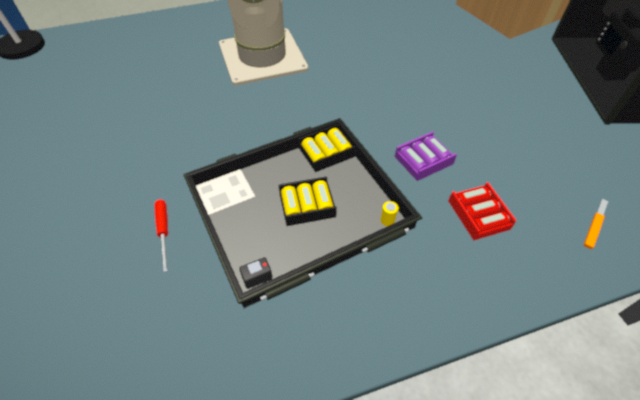

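The top view shows the loose pack at (338,207) on the case floor and the pale patch in the near-right corner at (408,252). Look-alikes are the fitted pack (295,267), the purple pack (203,222) and the red pack (192,146). The spare cell at (273,164) is also yellow. I choose (338,207), the yellow one loose mid-case, and will check it in a crop.

```bash
cat > h.py <<'E'
import numpy as np,cv2
def ray(c,uv,z):
    K,T=c["intrinsics"],c["extrinsics"];R,t=T[:3,:3],T[:3,3]
    uv=np.atleast_2d(uv).astype(float)
    d=np.c_[(uv[:,0]-K[0,2])/K[0,0],-(uv[:,1]-K[1,2])/K[1,1],-np.ones(len(uv))]@R
    o=-R.T@t
    return (o+d*((z-o[2])/d[:,2])[:,None])[:,:2]
def proj(c,p):
    q=c["extrinsics"][:3,:3]@np.array(p)+c["extrinsics"][:3,3];K=c["intrinsics"]
    return K[0,2]-K[0,0]*q[0]/q[2],K[1,2]+K[1,1]*q[1]/q[2]
def rect(c,m,z):
    "largest blob of mask -> min area rect on plane z: centre, sides, angle(rad) in [-45,45] deg"
    n,l,s,_=cv2.connectedComponentsWithStats(m.astype(np.uint8));i=1+s[1:,4].argmax()
    ct=max(cv2.findContours((l==i).astype(np.uint8),0,cv2.CHAIN_APPROX_NONE)[0],key=len)[:,0]
    w=ray(c,cv2.convexHull(ct)[:,0],z).astype(np.float32)
    (ctr,sz,a)=cv2.minAreaRect(w*1000)
    if a>45: a-=90; sz=sz[::-1]
    return np.array(ctr)/1000,np.array(sz)/1000,np.radians(a),s[i]
E
python3 - <<'E'
import pickle,cv2,numpy as np
from h import *
d=pickle.load(open("c0.pkl","rb"))
c=d["top"];p=c["pixels"].astype(int);mx=p.max(2)
box=np.zeros(mx.shape,bool);box[215:285,370:440]=1
print("patch",rect(c,box&(p.min(2)>150),.006))
b=np.zeros(mx.shape,bool);b[175:240,300:375]=1
sat=p.max(2)-p.min(2)
print("floor px",p[190,380],p[225,320],"bracket",p[189,325])
for th in(40,55):
    m=b&((mx<th)|(sat>60)|(p.min(2)>120)); print("pack",th,rect(c,m,.042))
b=np.zeros(mx.shape,bool);b[115:305,240:450]=1
for th in(35,45): print("case outer",rect(c,b&(mx<th),.046))
s=d["scene"];P=s["pixels"].astype(int)
b=np.zeros(mx.shape,bool);b[165:235,265:345]=1
for th in(40,55):
    print("pack scene",rect(s,b&((P.max(2)<th)|(P.max(2)-P.min(2)>60)),.042))
b=np.zeros(mx.shape,bool);b[165:220,190:265]=1
print("patch scene",rect(s,b&(P.min(2)>150),.006))
a=cv2.resize(c["pixels"][120:305,240:450,::-1],None,fx=3,fy=3,interpolation=cv2.INTER_CUBIC);cv2.imwrite("pics/crop0.png",a)
E
```

```text
patch (array([ 0.51610706, -0.19781473]), array([0.14455232, 0.1489679 ]), np.float64(0.029982302396383803), array([ 370,  215,   64,   62, 3117], dtype=int32))
floor px [155 151 146] [60 57 57] bracket [219 211 171]
pack 40 (array([ 0.59819983, -0.04358508]), array([0.15104274, 0.17433453]), np.float64(0.029911707821550688), array([ 300,  175,   75,   65, 2942], dtype=int32))
pack 55 (array([ 0.59819983, -0.04358508]), array([0.15104274, 0.17433453]), np.float64(0.029911707821550688), array([ 300,  175,   75,   65, 4414], dtype=int32))
case outer (array([ 0.59195691, -0.0620742 ]), array([0.32059116, 0.38171936]), np.float64(0.15609594419659845), array([ 257,  134,  182,  135, 1055], dtype=int32))
case outer (array([ 0.59230829, -0.0618925 ]), array([0.32190897, 0.38266446]), np.float64(0.15758247078281024), array([ 256,  134,  183,  135, 1403], dtype=int32))
pack scene (array([ 0.60289709, -0.04734773]), array([0.08187567, 0.10598381]), np.float64(-0.10487581635953841), array([ 280,  179,   54,   37, 1161], dtype=int32))
pack scene (array([ 0.61406104, -0.04818329]), array([0.10839302, 0.10706008]), np.float64(-0.10691726249313865), array([ 280,  178,   56,   47, 1630], dtype=int32))
patch scene (array([ 0.50325656, -0.21068289]), array([0.10057501, 0.1151813 ]), np.float64(0.17157094079029), array([ 196,  170,   60,   46, 1654], dtype=int32))
```

View pics/crop0.png

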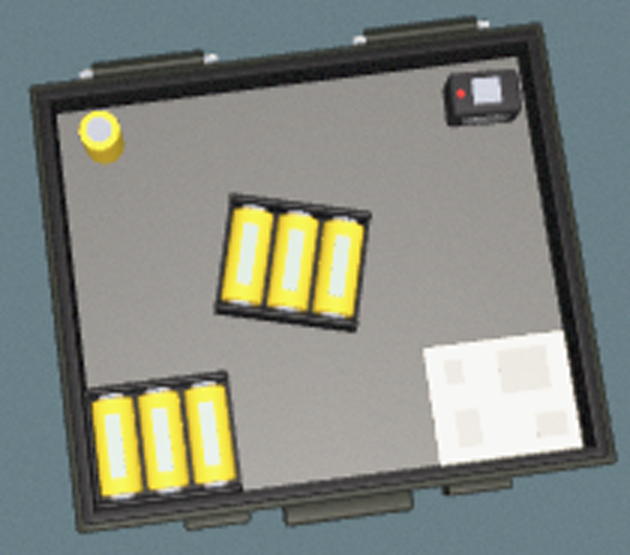

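The crop shows the yellow/black pack loose mid-case (pixels 316–363, 185–230 in the full picture), and the white patch is in the near-right corner. The dark inner band fits 0.321 × 0.382, close to the given 0.320 × 0.380, so the case pose is good. The floor is brighter than I assumed, so I'll refine the pack and patch masks.

```bash
python3 - <<'E'
import pickle,cv2,numpy as np
from h import *
d=pickle.load(open("c0.pkl","rb"))
c=d["top"];p=c["pixels"].astype(int)
def bx(a,b,e,f):
    m=np.zeros((400,640),bool);m[a:b,e:f]=1;return m
r=rect(c,bx(215,285,370,440)&(p.min(2)>195),.006);print("patch",r[:3])
for th in(80,100): print("pack",rect(c,bx(175,240,300,375)&((p.max(2)<th)|(p.max(2)-p.min(2)>60)),.042)[:3])
s=d["scene"];P=s["pixels"].astype(int)
print("patch scene",rect(s,bx(165,220,190,265)&(P.min(2)>185),.006)[:3])
C=np.array([.592,-.062]);a=.157;R=np.array([[np.cos(a),-np.sin(a)],[np.sin(a),np.cos(a)]])
print("home from case",C+R@[-.114,-.134])
print("fitted from case",C+R@[-.114,.134], rect(c,bx(235,295,262,325)&(p.max(2)-p.min(2)>60),.042)[:3])
E
```

```text
patch (array([ 0.50084   , -0.21169266]), array([0.09198692, 0.11229884]), np.float64(0.15836132888836074))
pack (array([ 0.59698749, -0.04386362]), array([0.09493146, 0.11009705]), np.float64(-0.10368405177172796))
pack (array([ 0.59725952, -0.04306802]), array([0.09631359, 0.11131549]), np.float64(-0.10850623755753443))
patch scene (array([ 0.50161917, -0.21160194]), array([0.0929865 , 0.11123062]), np.float64(0.15721781745055113))
home from case [ 0.50035379 -0.21217647]
fitted from case [0.45845043 0.05252734] (array([0.45217422, 0.08688514]), array([0.07317959, 0.03261034]), np.float64(0.15837853956690537))
```

```bash
cat > go.py <<'E'
import sys,numpy as np
from scipy.spatial.transform import Rotation as Ro
from workcell import manip
C=np.array([.592,-.062]);a=.157;R=np.array([[np.cos(a),-np.sin(a)],[np.sin(a),np.cos(a)]])
o=manip.get_obs();M=Ro.from_quat(o["ee_rot"]).as_matrix();p=o["position"]
yaw=np.arctan2(M[1,1],M[0,1])
print("t %.2f case xy"%o["clock"],np.round(R.T@(p[:2]-C),4),"z %.4f tool-y angle rel case %.3f"%(p[2],yaw-a),"down",np.round(M[:,2],3),"F",np.round(o["ft_force"],1),"w %.2f"%o["grip_width"],"j7 %.2f"%o["joint_pos"][6])
if len(sys.argv)>4:
    x,y,z,w=map(float,sys.argv[1:5])
    d=np.r_[C+R@[x,y]-p[:2],z-p[2]]
    print("shift units",np.round(M.T@d/.4,4),"spin units %.4f"%(-(((w+a-yaw)+np.pi)%(2*np.pi)-np.pi)/np.pi))
E
python3 go.py .009 .118 .25 0
```

```text
t 0.10 case xy [-0.3046  0.7169] z 0.2496 tool-y angle rel case 1.123 down [-0.    -0.001 -1.   ] F [ 0.4 -0.8  0. ] w 1.00 j7 -0.09
shift units [-1.3549e+00 -1.0103e+00  3.0000e-04] spin units 0.3575
```

Emit:
arm_command(
  series="0.4 -0.113 -0.084 0 0;0.4 -0.113 -0.084 0 0;0.4 -0.113 -0.084 0 0;0.4 -0.113 -0.084 0 0;0.4 -0.113 -0.084 0 0;0.4 -0.113 -0.084 0 0;0.4 -0.113 -0.084 0 0;0.4 -0.113 -0.084 0 0;0.4 -0.113 -0.084 0 0;0.4 -0.113 -0.084 0 0",
)

```text
clock: 1.35
position: [0.5166, 0.1457, 0.2502]
ee_rot: [0.145, 0.989, 0.0, -0.0]
ft_force: [0.9, 0.7, 0.5]
grip_width: 0.601
grasp_force: 0.0
```

```bash
python3 go.py .009 .118 .25 0
```

```text
t 1.35 case xy [-0.042   0.2169] z 0.2502 tool-y angle rel case 1.123 down [-0.  0. -1.] F [0.9 0.7 0.5] w 0.60 j7 0.96
shift units [-0.2221 -0.1678  0.0004] spin units 0.3575
```

Emit:
arm_command(
  series="0.4 -0.111 -0.084 0 0;0.4 -0.111 -0.084 0 0;0.4 0 0 0 0.0511;0.4 0 0 0 0.0511;0.4 0 0 0 0.0511;0.4 0 0 0 0.0511;0.4 0 0 0 0.0511;0.4 0 0 0 0.0511;0.4 0 0 0 0.0509;0.4 0 0 0 0",
)

```text
clock: 2.6
position: [0.5815, 0.0575, 0.25]
ee_rot: [0.649, 0.761, -0.0, -0.0]
ft_force: [0.4, -0.9, 0.0]
grip_width: 0.598
grasp_force: 0.0
```

```bash
python3 go.py .009 .118 .045 0
```

```text
t 2.60 case xy [0.0083 0.1197] z 0.2500 tool-y angle rel case 0.001 down [-0.001 -0.    -1.   ] F [ 0.4 -0.9  0. ] w 0.60 j7 0.10
shift units [-0.0043  0.002   0.5124] spin units 0.0003
```

Emit:
arm_command(
  series="0.4 0 0 0.1 0;0.4 0 0 0.1 0;0.4 0 0 0.1 0;0.4 0 0 0.08 0;0.4 0 0 0.06 0;0.4 0 0 0.04 0;0.4 0 0 0.0225 0;0.4 0 0 0.01 0;0.4 0 0 0 0;0.4 0 0 0 0",
)

```text
clock: 3.85
position: [0.5821, 0.0575, 0.0459]
ee_rot: [0.649, 0.76, 0.0, 0.0]
ft_force: [0.5, 0.2, -0.5]
grip_width: 0.599
grasp_force: 0.0
```

```bash
python3 go.py .009 -.056 .035 0; python3 - <<'E'
from workcell import viewer
import cv2
for n,s in(("scene",(120,310,180,430)),("wrist",None)):
    p=viewer.camera(n)["pixels"][:,:,::-1]
    if s: p=cv2.resize(p[s[0]:s[1],s[2]:s[3]],None,fx=2,fy=2,interpolation=cv2.INTER_CUBIC)
    else: p=cv2.resize(p,(500,312))
    if s: a=p
    else: b=p
h=max(len(a),len(b));import numpy as np
z=np.zeros((a.shape[0]+0,300,3),np.uint8)
b=cv2.resize(b,(300,188));z[:188]=b
cv2.imwrite("pics/s1.png",np.hstack([a,z]))
E
```

```text
t 3.85 case xy [0.0089 0.1196] z 0.0459 tool-y angle rel case 0.000 down [ 0.001  0.    -1.   ] F [ 0.5  0.2 -0.5] w 0.60 j7 0.20
shift units [-4.39e-01  2.00e-04  2.72e-02] spin units 0.0000
```

View pics/s1.png

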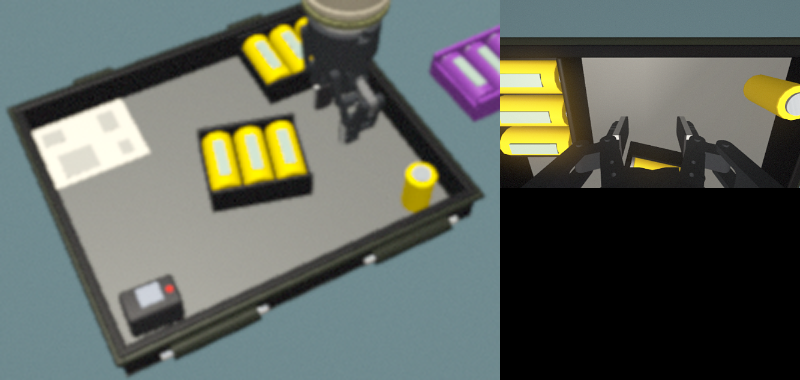

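The picture shows the fingers standing clear between the pack and the left wall at about (355,110), and nothing else touched. I'll lower 9 mm and push right.

Emit:
arm_command(
  series="0.4 0 0 0.022 0;0.4 -0.025 0 0 0;0.4 -0.025 0 0 0;0.4 -0.025 0 0 0;0.4 -0.02 0 0 0;0.4 -0.02 0 0 0;0.4 -0.02 0 0 0;0.4 -0.02 0 0 0;0.4 -0.02 0 0 0;0.4 -0.02 0 0 0",
)

```text
clock: 5.2
position: [0.594, -0.0201, 0.0365]
ee_rot: [0.649, 0.76, 0.0, 0.0]
ft_force: [-1.5, 2.8, -0.2]
grip_width: 0.598
grasp_force: 1.5
```

```bash
cat > look.py <<'E'
import numpy as np,cv2,sys
from workcell import viewer
from h import *
from go import C,R
s=viewer.camera("scene");P=s["pixels"].astype(int);t=viewer.camera("top")
hsv=cv2.cvtColor(s["pixels"],cv2.COLOR_RGB2HSV)
m=((P.max(2)<75)|((hsv[:,:,1]>120)&(hsv[:,:,2]>120)))
n=sys.argv[1]
a=cv2.resize(s["pixels"][115:305,180:430,::-1],(400,304),interpolation=cv2.INTER_CUBIC)
b=cv2.resize(t["pixels"][120:305,240:450,::-1],(345,304),interpolation=cv2.INTER_CUBIC)
cv2.imwrite(f"pics/{n}.png",np.hstack([a,b]))
E
python3 go.py .009 -.06 .037 0; python3 look.py p1
```

```text
t 5.20 case xy [0.0086 0.0411] z 0.0365 tool-y angle rel case 0.000 down [ 0.  0. -1.] F [-1.5  2.8 -0.2] w 0.60 j7 0.35
shift units [-0.2527  0.0011 -0.0012] spin units 0.0000
t 5.20 case xy [0.0086 0.0411] z 0.0365 tool-y angle rel case 0.000 down [ 0.  0. -1.] F [-1.5  2.8 -0.2] w 0.60 j7 0.35
```

View pics/p1.png

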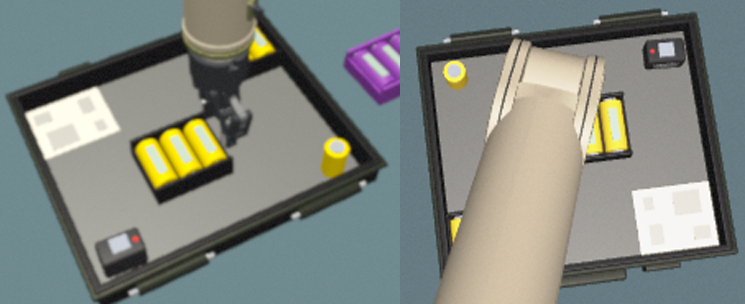

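The pack is sliding flat at about (180,155) in the left view, already almost square, and the bystanders haven't moved. I'll keep pushing to about 7 mm short of the wall.

Emit:
arm_command(
  series="0.4 -0.025 0 0 0;0.4 -0.025 0 0 0;0.4 -0.025 0 0 0;0.4 -0.025 0 0 0;0.4 -0.025 0 0 0;0.4 -0.025 0 0 0;0.4 -0.025 0 0 0;0.4 -0.025 0 0 0;0.4 -0.025 0 0 0;0.4 -0.02 0 0 0",
)

```text
clock: 6.55
position: [0.6092, -0.1171, 0.0365]
ee_rot: [0.65, 0.76, -0.0, -0.0]
ft_force: [-0.9, 3.6, 1.1]
grip_width: 0.601
grasp_force: 1.9
```

Emit:
arm_command(
  series="0.4 0 0 0 0;0.4 -0.005 0 0 0;0.4 -0.005 0 0 0;0.4 -0.005 0 0 0;0.4 0 0 0 0;0.4 0 0 0 0;0.4 0 0 0 0;0.4 0 0 0 0;0.4 0 0 0 0;0.4 0 0 0 0",
)

```text
clock: 7.8
position: [0.6101, -0.1224, 0.0365]
ee_rot: [0.65, 0.76, 0.0, 0.0]
ft_force: [-0.4, 1.2, -1.1]
grip_width: 0.605
grasp_force: 0.7
```

```bash
python3 go.py .009 -.067 .037 0
```

```text
t 7.80 case xy [ 0.0084 -0.0625] z 0.0365 tool-y angle rel case -0.000 down [ 0.  0. -1.] F [-0.4  1.2 -1.1] w 0.60 j7 0.53
shift units [-0.0113  0.0014 -0.0013] spin units -0.0001
```

Emit:
arm_command(
  series="0.4 0.03 0 0 0;0.4 0.04 0 0 0;0.4 0 0 -0.1 0;0.4 0 0 -0.1 0;0.4 0 0 -0.1 0.05;0.4 0 0 0 0.05;0.4 0 0 0 0.05;0.4 0 0 0 0.05;0.4 0 0 0 0.05;0.4 0 0 0 0.05",
)

```text
clock: 9.05
position: [0.6056, -0.0933, 0.1564]
ee_rot: [0.925, 0.381, 0.0, -0.0]
ft_force: [-0.3, 0.0, -0.1]
grip_width: 0.599
grasp_force: 0.0
```

```bash
python3 go.py .085 -.128 .15 -1.5708; python3 - <<'E'
import numpy as np,cv2
from workcell import viewer
from h import *
from go import C,R
t=viewer.camera("top");p=t["pixels"].astype(int)
cv2.imwrite("pics/p2.png",cv2.resize(t["pixels"][120:305,240:450,::-1],None,fx=3,fy=3,interpolation=cv2.INTER_CUBIC))
m=np.zeros((400,640),bool);m[141:163,386:415]=1
r=rect(t,m&(p.max(2)<75),.025);print("trig",(r[0]-C)@R,r[1],r[2]-.157)
E
```

```text
t 9.05 case xy [ 0.0085 -0.0331] z 0.1564 tool-y angle rel case -0.947 down [-0.     0.001 -1.   ] F [-0.3  0.  -0.1] w 0.60 j7 -0.45
shift units [0.0166 0.3043 0.0159] spin units 0.1986
t 9.05 case xy [ 0.0085 -0.0331] z 0.1564 tool-y angle rel case -0.947 down [-0.     0.001 -1.   ] F [-0.3  0.  -0.1] w 0.60 j7 -0.45Traceback (most recent call last):
  File "<stdin>", line 8, in <module>
  File "h.py", line 13, in rect
    n,l,s,_=cv2.connectedComponentsWithStats(m.astype(np.uint8));i=1+s[1:,4].argmax()
                                                                     ~~~~~~~~~~~~~~^^
ValueError: attempt to get argmax of an empty sequence
```

View pics/p2.png

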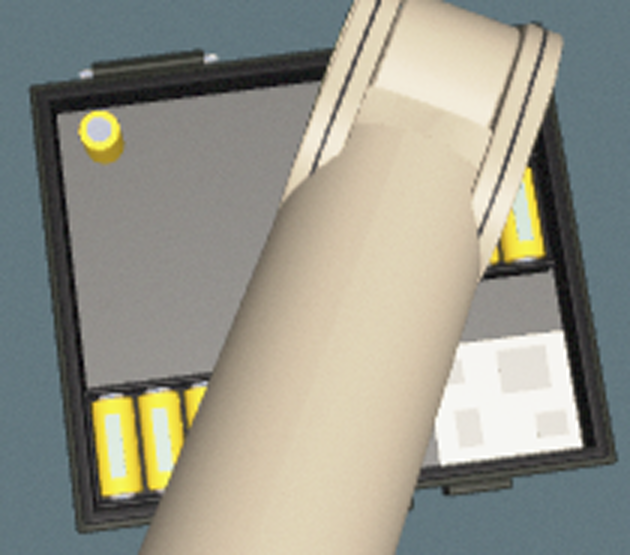

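The pack now lies near the right wall, its near edge at about crop (550,270), roughly square to the case. The arm hides the trigger, so I'll measure it from the first top image.

```bash
python3 - <<'E'
import pickle,numpy as np
from h import *
C=np.array([.592,-.062]);a=.157;R=np.array([[np.cos(a),-np.sin(a)],[np.sin(a),np.cos(a)]])
t=pickle.load(open("c0.pkl","rb"))["top"]
f=lambda u,v,z:np.round((ray(t,[240+u/3,120+v/3],z)-C)@R,4)
print("trig base near",f(452,126,.006),f(517,120,.006),"top near",f(449,110,.044),f(519,107,.044))
print("pack near-right top",f(550,262,.042),"base",f(552,271,.006))
E
```

```text
trig base near [[ 0.1077 -0.1292]] [[ 0.106  -0.1825]] top near [[ 0.1118 -0.1218]] [[ 0.1072 -0.177 ]]
pack near-right top [[-0.018  -0.1814]] base [[-0.0206 -0.1904]]
```

Emit:
arm_command(
  series="0.4 0.0055 0.1 0.005 0;0.4 0.0055 0.1 0.005 0;0.4 0.0055 0.104 0.005 0;0.4 0 0 0 0.05;0.4 0 0 0 0.05;0.4 0 0 0 0.05;0.4 0 0 0 0.0486;0.4 0 0 0 0;0.4 0 0 0 0;0.4 0 0 0 0",
)

```text
clock: 10.35
position: [0.6964, -0.1758, 0.1505]
ee_rot: [0.997, 0.082, 0.0, -0.0]
ft_force: [-0.6, -0.5, -0.4]
grip_width: 0.601
grasp_force: 0.0
```

```bash
python3 go.py .09 -.128 .05 -1.5708; python3 - <<'E'
import numpy as np,cv2,pickle
from workcell import viewer
d={n:viewer.camera(n) for n in("scene","top")};pickle.dump(d,open("c1.pkl","wb"))
cv2.imwrite("pics/p3.png",cv2.resize(d["scene"]["pixels"][160:310,180:330,::-1],None,fx=4,fy=4,interpolation=cv2.INTER_CUBIC))
E
```

```text
t 10.35 case xy [ 0.0853 -0.1287] z 0.1505 tool-y angle rel case -1.564 down [ 0.  0. -1.] F [-0.6 -0.5 -0.4] w 0.60 j7 -0.89
shift units [ 0.0117 -0.0016  0.2513] spin units 0.0022
```

View pics/p3.png

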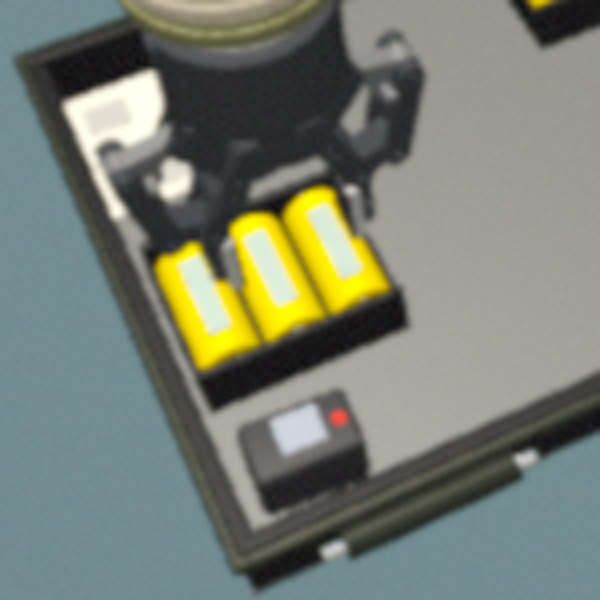

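The pack sits beside the right wall with its far base edge running (212,409)–(405,328). The trigger's near top edge runs (240,425)–(345,392), so the gap between them is narrow. I'll cast those points.

```bash
python3 - <<'E'
import pickle,numpy as np
from h import *
C=np.array([.592,-.062]);a=.157;R=np.array([[np.cos(a),-np.sin(a)],[np.sin(a),np.cos(a)]])
t=pickle.load(open("c1.pkl","rb"))["scene"]
f=lambda u,v,z:np.round((ray(t,[180+u/4-.4,160+v/4-.4],z)-C)@R,4)[0]
print("pack base",f(212,409,.006),f(405,328,.006),"top",f(205,374,.042),f(407,292,.042))
print("trig top near",f(240,424,.044),f(345,391,.044),"far base",f(272,510,.006),f(368,470,.006))
E
```

```text
pack base [ 0.0703 -0.1835] [ 0.0719 -0.0763] top [ 0.0717 -0.1816] [ 0.0742 -0.0735]
trig top near [ 0.1067 -0.1764] [ 0.1135 -0.1245] far base [ 0.1364 -0.1771] [ 0.1384 -0.1268]
```

Emit:
arm_command(
  series="0.4 0.008 -0.0016 0 0.0022;0.4 0 0 0.04 0;0.4 0 0 0.05 0;0.4 0 0 0.05 0;0.4 0 0 0.03 0;0.4 0 0 0.0187 0;0.4 0 0 0 0;0.4 0 0 0 0;0.4 0 0 0 0;0.4 0 0 0 0",
)

```text
clock: 11.7
position: [0.6996, -0.1749, 0.0754]
ee_rot: [0.997, 0.077, 0.0, 0.0]
ft_force: [0.1, 0.2, -0.9]
grip_width: 0.603
grasp_force: 0.0
```

```bash
python3 go.py .0885 -.128 .037 -1.5708
```

```text
t 11.70 case xy [ 0.0886 -0.1283] z 0.0754 tool-y angle rel case -1.573 down [ 0.001  0.    -1.   ] F [ 0.1  0.2 -0.9] w 0.60 j7 -0.87
shift units [-0.0004 -0.0008  0.096 ] spin units -0.0008
```

Emit:
arm_command(
  series="0.4 0 0 0.024 0;0.4 0 0 0.024 0;0.4 0 0 0.024 0;0.4 0 0 0.024 0;0.4 0 0 0 0;0.4 -0.005 0 0 0;0.4 -0.01 0 0 0;0.4 -0.015 0 0 0;0.4 -0.02 0 0 0;0.4 -0.025 0 0 0",
)

```text
clock: 12.95
position: [0.6697, -0.1794, 0.0371]
ee_rot: [0.997, 0.077, 0.001, 0.0]
ft_force: [4.6, 1.0, 1.3]
grip_width: 0.597
grasp_force: 2.0
```

```bash
python3 go.py -.056 -.128 .037 -1.5708; python3 - <<'E'
import numpy as np,cv2,pickle
from workcell import viewer
d=viewer.camera("scene")
cv2.imwrite("pics/p4.png",cv2.resize(d["pixels"][160:310,180:330,::-1],None,fx=4,fy=4,interpolation=cv2.INTER_CUBIC))
E
```

```text
t 12.95 case xy [ 0.0584 -0.1281] z 0.0371 tool-y angle rel case -1.573 down [ 0.001  0.    -1.   ] F [4.6 1.  1.3] w 0.60 j7 -0.82
shift units [-2.861e-01  4.000e-04 -2.000e-04] spin units -0.0007
```

View pics/p4.png

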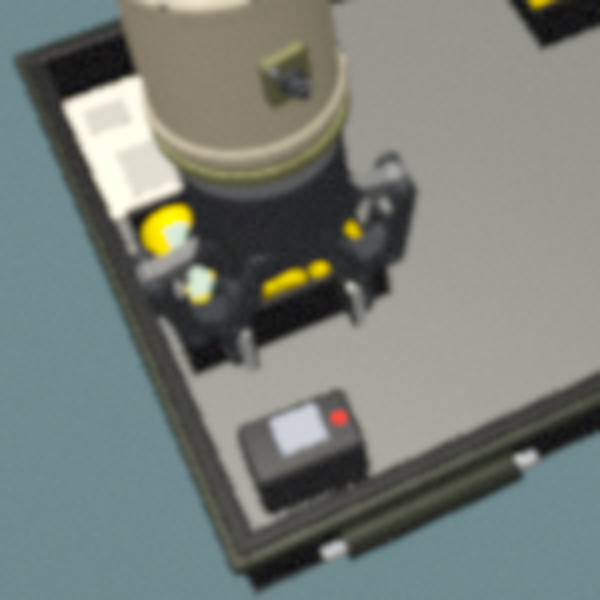

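The trigger is still at (300,450). Both fingers are against the pack's far face, at (245,350) and (360,305). I'll continue towards the near wall.

Emit:
arm_command(
  series="0.4 -0.028 0 0 0;0.4 -0.028 0 0 0;0.4 -0.028 0 0 0;0.4 -0.028 0 0 0;0.4 -0.028 0 0 0;0.4 -0.028 0 0 0;0.4 -0.028 0 0 0;0.4 -0.025 0 0 0;0.4 -0.02 0 0 0;0.4 -0.01 0 0 0",
)

```text
clock: 14.25
position: [0.5703, -0.195, 0.0369]
ee_rot: [0.997, 0.077, 0.0, -0.0]
ft_force: [4.6, 1.0, 4.2]
grip_width: 0.597
grasp_force: 2.7
```

Emit:
arm_command(
  series="0.4 -0.005 0 0 0;0.4 -0.005 0 0 0;0.4 -0.005 0 0 0;0.4 -0.005 0 0 0;0.4 -0.005 0 0 0;0.4 -0.004 0 0 0;0.4 0 0 0 0;0.4 0 0 0 0;0.4 0 0 0 0;0.4 0 0 0 0",
)

```text
clock: 15.5
position: [0.5592, -0.1967, 0.0367]
ee_rot: [0.997, 0.077, 0.0, 0.0]
ft_force: [4.6, 0.8, 3.7]
grip_width: 0.602
grasp_force: 2.5
```

```bash
python3 go.py -.056 -.128 .037 -1.5708
```

```text
t 15.50 case xy [-0.0534 -0.1279] z 0.0367 tool-y angle rel case -1.573 down [ 0. -0. -1.] F [4.6 0.8 3.7] w 0.60 j7 -0.73
shift units [-0.0065  0.0003 -0.0008] spin units -0.0008
```

Emit:
arm_command(
  series="0.4 -0.003 0 0 0;0.4 -0.003 0 0 0;0.4 -0.002 0 0 0;0.4 -0.002 0 0 0;0.4 0 0 0 0;0.4 0 0 0 0;0.4 0 0 0 0;0.4 0 0 0 0;0.4 0 0 0 0;0.4 0 0 0 0",
)

```text
clock: 16.75
position: [0.5558, -0.197, 0.0367]
ee_rot: [0.997, 0.078, 0.0, 0.0]
ft_force: [8.0, 1.3, 2.3]
grip_width: 0.601
grasp_force: 3.5
```

```bash
python3 go.py
```

```text
t 16.75 case xy [-0.0569 -0.1277] z 0.0367 tool-y angle rel case -1.573 down [ 0.001 -0.    -1.   ] F [8.  1.3 2.3] w 0.60 j7 -0.73
```

Emit:
arm_command(
  series="0.4 -0.003 0 0 0;0.4 -0.003 0 0 0;0.4 -0.002 0 0 0;0.4 0 0 0 0;0.4 0 0 0 0;0.4 0 0 0 0;0.4 0 0 0 0;0.4 0 0 0 0;0.4 0 0 0 0;0.4 0 0 0 0",
)

```text
clock: 18.0
position: [0.5556, -0.1969, 0.0374]
ee_rot: [0.997, 0.078, 0.003, 0.001]
ft_force: [19.3, 0.4, -3.2]
grip_width: 0.597
grasp_force: 9.3
```

```bash
python3 go.py
```

```text
t 18.00 case xy [-0.057  -0.1275] z 0.0374 tool-y angle rel case -1.571 down [ 0.006 -0.001 -1.   ] F [19.3  0.4 -3.2] w 0.60 j7 -0.73
```

Firm contact with the near wall: the pack stopped and the force rose to 19 N. I'll back off, rise and turn for the final push to the right.

Emit:
arm_command(
  series="0.4 0.015 0 0 0;0.4 0.03 0 0 0;0.4 0.04 0 0 0;0.4 0 0 -0.07 0;0.5 0 0 -0.1 0;0.5 0 0 -0.1 -0.05;0.5 0 0 0 -0.05;0.5 0 0 0 -0.05;0.5 0 0 0 -0.05;0.5 0 0 0 -0.05",
)

```text
clock: 19.25
position: [0.585, -0.1926, 0.1439]
ee_rot: [0.891, 0.455, -0.001, -0.001]
ft_force: [-0.3, 0.9, 0.5]
grip_width: 0.502
grasp_force: 0.0
```

```bash
python3 go.py -.108 -.03 .075 0
```

```text
t 19.25 case xy [-0.0273 -0.1279] z 0.1439 tool-y angle rel case -0.783 down [-0.002  0.    -1.   ] F [-0.3  0.9  0.5] w 0.50 j7 -0.12
shift units [ 0.0313 -0.3154  0.1729] spin units -0.2493
```

Emit:
arm_command(
  series="0.5 0.0078 -0.079 0 0;0.5 0.0078 -0.079 0 0;0.5 0.0078 -0.079 0 0;0.5 0.0078 -0.079 0 0;0.5 0 0 0 -0.05;0.5 0 0 0 -0.05;0.5 0 0 0.043 -0.05;0.5 0 0 0.043 -0.05;0.5 0 0 0.043 -0.049;0.5 0 0 0.043 0",
)

```text
clock: 20.5
position: [0.4905, -0.1081, 0.0748]
ee_rot: [0.652, 0.758, -0.0, -0.001]
ft_force: [-0.1, 0.3, 0.7]
grip_width: 0.497
grasp_force: 0.0
```

```bash
python3 go.py -.108 -.03 .037 0;python3 - <<'E'
import numpy as np,cv2
from workcell import viewer
d=[cv2.resize(viewer.camera(n)["pixels"][a:b,c:e,::-1],(390,370),interpolation=cv2.INTER_CUBIC) for n,a,b,c,e in(("scene",120,270,180,338),("top",190,300,330,446))]
cv2.imwrite("pics/p5.png",np.hstack(d))
E
```

```text
t 20.50 case xy [-0.1075 -0.0297] z 0.0748 tool-y angle rel case -0.007 down [-0.001 -0.    -1.   ] F [-0.1  0.3  0.7] w 0.50 j7 0.47
shift units [-0.0009 -0.0012  0.0945] spin units -0.0023
```

View pics/p5.png

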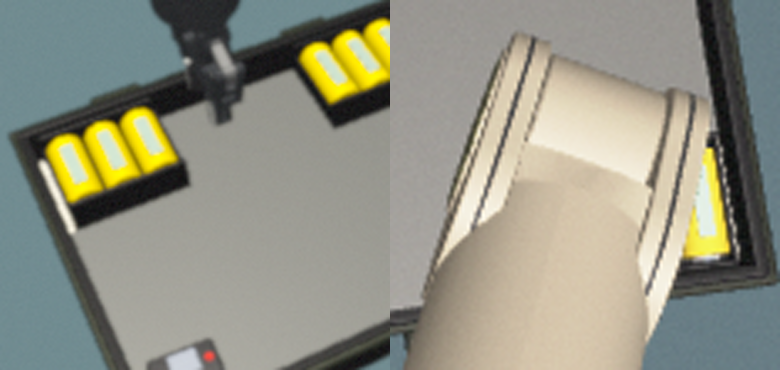

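The pack is flush with the near wall. A thin white strip of patch, at (55,195) in the left view, still shows along the right wall. Final push right now.

Emit:
arm_command(
  series="0.5 0 0 0.035 -0.0023;0.5 0 0 0.035 0;0.5 0 0 0.0245 0;0.5 0 0 0 0;0.5 -0.02 0 0 0;0.5 -0.025 0 0 0;0.5 -0.02 0 0 0;0.5 -0.01 0 0 0;0.5 -0.005 0 0 0;0.5 -0.005 0 0 0",
)

```text
clock: 21.85
position: [0.4961, -0.1401, 0.038]
ee_rot: [0.649, 0.761, 0.0, -0.001]
ft_force: [-3.2, 5.6, 3.9]
grip_width: 0.5
grasp_force: 2.7
```

Emit:
arm_command(
  series="0.5 -0.004 0 0 0;0.5 -0.003 0 0 0;0.5 -0.003 0 0 0;0.5 -0.003 0 0 0;0.5 0 0 0 0;0.5 0 0 0 0;0.5 0 0 0 0;0.5 0 0 0 0;0.5 0 0 0 0;0.5 0 0 0 0",
)

```text
clock: 23.1
position: [0.497, -0.1457, 0.0379]
ee_rot: [0.649, 0.761, 0.0, -0.001]
ft_force: [-1.8, 6.3, 2.4]
grip_width: 0.497
grasp_force: 3.3
```

```bash
python3 go.py -.108 -.067 .037 0
```

```text
t 23.10 case xy [-0.1069 -0.0679] z 0.0379 tool-y angle rel case 0.002 down [-0.001  0.001 -1.   ] F [-1.8  6.3  2.4] w 0.50 j7 0.61
shift units [ 0.0021 -0.0028  0.0023] spin units 0.0006
```

Emit:
arm_command(
  series="0.5 -0.003 0 0 0;0.5 -0.003 0 0 0;0.5 -0.003 0 0 0;0.5 0 0 0 0;0.5 0 0 0 0;0.5 0 0 0 0;0.5 0 0 0 0;0.5 0 0 0 0;0.5 0 0 0 0;0.5 0 0 0 0",
)

```text
clock: 24.35
position: [0.4971, -0.1459, 0.0379]
ee_rot: [0.648, 0.762, 0.001, -0.003]
ft_force: [-6.6, 19.1, 13.5]
grip_width: 0.503
grasp_force: 10.5
```

```bash
python3 go.py
```

```text
t 24.35 case xy [-0.1069 -0.068 ] z 0.0379 tool-y angle rel case 0.004 down [-0.003  0.006 -1.   ] F [-6.6 19.1 13.5] w 0.50 j7 0.62
```

The right wall is reached at 19 N with no further travel. Retreating for a check.

Emit:
arm_command(
  series="0.5 0.012 0 0 0;0.5 0.03 0 0 0;0.5 0.04 0 0 0;0.5 0 0 -0.08 0;0.5 0 0 -0.12 0;0.5 0 0 -0.12 0;0.5 0 0 -0.12 0;0.5 0.12 0 0 0;0.5 0.12 0 0 0;0.5 0.12 0 0 0",
)

```text
clock: 25.6
position: [0.4691, 0.0264, 0.2141]
ee_rot: [0.649, 0.761, 0.0, 0.0]
ft_force: [1.5, 0.4, 0.7]
grip_width: 0.496
grasp_force: 0.0
```

Emit:
arm_command(
  series="0.5 0.12 0 0 0;0.5 0.12 0 0 0;0.5 0.12 0 0 0;0.5 0.12 0 0 0;0.5 0.12 0 0 0;0.5 0.1 0 0 0;0.5 0 0 0 0;0.5 0 0 0 0;0.5 0 0 0 0;0.5 0 0 0 0",
)

```text
clock: 26.85
position: [0.4258, 0.3002, 0.2142]
ee_rot: [0.649, 0.76, 0.0, -0.0]
ft_force: [-0.5, 0.3, -0.5]
grip_width: 0.502
grasp_force: 0.0
```

```bash
python3 - <<'E'
import numpy as np,cv2
from workcell import viewer
from h import *
from go import C,R
t=viewer.camera("top");s=viewer.camera("scene")
d=[cv2.resize(c["pixels"][a:b,x:e,::-1],(395,370),interpolation=cv2.INTER_CUBIC) for c,a,b,x,e in((s,120,320,140,430),(t,120,300,245,485))]
cv2.imwrite("pics/p6.png",np.hstack(d))
for n,c,bx in(("top",t,(225,282,372,438)),("scene",s,(150,225,190,275))):
    p=c["pixels"].astype(int);m=np.zeros((400,640),bool);m[bx[0]:bx[1],bx[2]:bx[3]]=1
    print(n,"white px",(m&(p.min(2)>195)).sum())
    m&=(p.max(2)-p.min(2)>90)
    w=cv2.findContours(cv2.dilate(m.astype(np.uint8),np.ones((5,5))),0,1)[0];h=np.vstack(w)[:,0]
    q=(ray(c,cv2.convexHull(h)[:,0],.040)-C)@R
    r=cv2.minAreaRect((q*1000).astype(np.float32));print("cells rect case mm",r)
E
```

```text
t 26.85 case xy [-0.1075  0.3837] z 0.2142 tool-y angle rel case 0.000 down [ 0.  0. -1.] F [-0.5  0.3 -0.5] w 0.50 j7 -0.51
top white px 319
cells rect case mm ((-113.81803894042969, -131.93727111816406), (82.4957046508789, 114.13444519042969), 0.2237880378961563)
scene white px 158
cells rect case mm ((-112.19319152832031, -136.43310546875), (117.42863464355469, 95.25469970703125), 89.84817504882812)
```

View pics/p6.png

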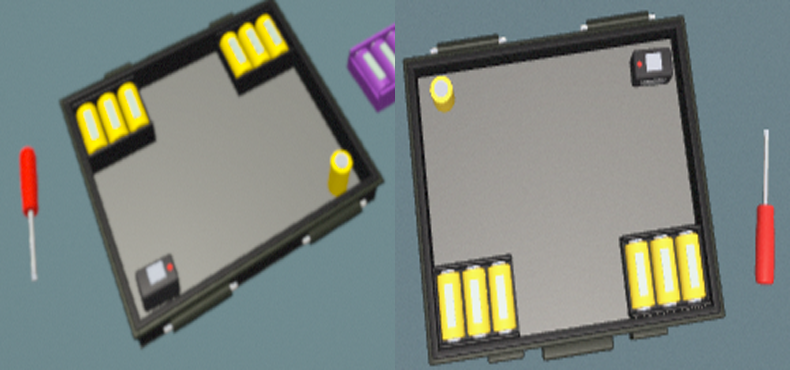

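The pack sits square in the near-right corner, at about (665,272) in the right view. It is 0.2° off the case axes and centred near (-0.113, -0.134), with home at (-0.114, -0.134). The patch is covered, the bystanders are in place and the hand is clear.

```bash
python3 -c "
from workcell import manip
print(manip.hand_in())"
```

```text
the job is handed in; nothing more can be done
None
```

I pushed the pack into the vacant near-right corner, where it sits square and snug against both walls and covers the patch; the spare cell, trigger and screwdriver look unmoved, the hand is clear, and I handed the job in at about 27 s.

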